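# Fill the gaps in a specimen tray and clip it as complete

## Task

Set spare specimen jars from the paper sheet down gently, upright, into the empty cells of the tray, one per empty cell, leaving the jars already in the tray, the left-over spare and the other things on the sheet standing where they are. Then mark the tray as complete: squeeze the sprung clip off its stand and clip it upright over the top edge of the tray's tall end plate, pushed well down, gripping the plate squarely.

Things in the scene. Friction and masses are not known exactly. Their poses are not given: they have to be found in the camera images.
- tray: fixed aluminium tray, 166 x 226 mm, 3 x 2 open cells, each 50 mm (x) by 78 mm (y) inside, dark rubber floor 5 mm above the bench, walls 4 mm thick, 25 mm high. At its +y end stands a plate 5 mm thick, 110 mm long along x, 85 mm high. Origin: on the bench under the centre of the cells; z up. Four cells hold a jar, two are empty; which ones varies.
- cell0 (a point): centre of the floor of tray cell 0 (near row, right column as seen from the robot); axes as the tray's. May be empty or taken.
- cell1 (a point): centre of the floor of tray cell 1 (near row, left column as seen from the robot); axes as the tray's. May be empty or taken.
- cell2 (a point): centre of the floor of tray cell 2 (middle row, right column as seen from the robot); axes as the tray's. May be empty or taken.
- cell3 (a point): centre of the floor of tray cell 3 (middle row, left column as seen from the robot); axes as the tray's. May be empty or taken.
- cell4 (a point): centre of the floor of tray cell 4 (far row, right column as seen from the robot); axes as the tray's. May be empty or taken.
- cell5 (a point): centre of the floor of tray cell 5 (far row, left column as seen from the robot); axes as the tray's. May be empty or taken.
- edge (a point): middle of the top edge of the tray's upright end plate (plate 5 mm thick in y, edge runs along x, 85 mm above the bench); axes as the tray's
- jar_a: small clear specimen jar with a blue screw cap, 40 mm diameter, 60 mm tall, 60 g, already standing in one of the tray's cells; origin at the centre of its underside, z up. All seven jars are alike.
- jar_b: small clear specimen jar with a blue screw cap, 40 mm diameter, 60 mm tall, 60 g, already standing in one of the tray's cells; origin at the centre of its underside, z up. All seven jars are alike.
- jar_c: small clear specimen jar with a blue screw cap, 40 mm diameter, 60 mm tall, 60 g, already standing in one of the tray's cells; origin at the centre of its underside, z up. All seven jars are alike.
- jar_d: small clear specimen jar with a blue screw cap, 40 mm diameter, 60 mm tall, 60 g, already standing in one of the tray's cells; origin at the centre of its underside, z up. All seven jars are alike.
- jar_e: small clear specimen jar with a blue screw cap, 40 mm diameter, 60 mm tall, 60 g, a spare standing on the paper sheet at the robot's right; origin at the centre of its underside, z up. All seven jars are alike.
- jar_f: small clear specimen jar with a blue screw cap, 40 mm diameter, 60 mm tall, 60 g, a spare standing on the paper sheet at the robot's right; origin at the centre of its underside, z up. All seven jars are alike.
- jar_g: small clear specimen jar with a blue screw cap, 40 mm diameter, 60 mm tall, 60 g, a spare standing on the paper sheet at the robot's right; origin at the centre of its underside, z up. All seven jars are alike.
- clip: sprung steel clip like a clothes peg, jaws down, handles up, at the start clipped on the stand's plate with its origin 8 mm above the plate's edge. Origin on its pivot axis (barrel 12 mm thick, 26 mm long along its x). z up; handles and jaws part along its y. Jaws reach 34 mm below the origin, rubber pads at 26 to 34 mm below.
- clip_grip (a point): point midway between the clip's two handles, 28 mm above its origin. Handles are 24 mm wide in x, from 9 to 42 mm above the origin, leaning apart: 45 mm over their outsides here, 53 mm at the top. Squeezed to their stop they are parallel, 28 mm over their outsides (about 7 N), and the jaws gape about 20 mm.
- clip_arm (a joint): opening of the clip: 0 jaws nearly shut, about 0.03 gripping a 5 mm plate, 0.3 rad fully squeezed open
- stand: fixed clip stand: dark base 90 x 60 x 12 mm with an upright aluminium plate 5 mm thick (y), 90 mm long along x, top edge 85 mm above the bench. Origin on the bench under its centre.
- cup: bystander: open clear plastic cup without a cap, 40 mm diameter, 44 mm tall, on the paper sheet; origin at its underside
- tall_bottle: bystander: slim white bottle with a blue cap, 36 mm diameter, 98 mm tall, on the paper sheet; origin at its underside
- weight: bystander: steel balance weight with a knob, 36 mm diameter, 50 mm tall, on the paper sheet; origin at its underside
There are look-alikes about, which are no part of the job. What is shaped like the jar_c but yellow is not meant.

How it is judged:
By the outcome, as a careful person would: the job done as asked, in the order asked, and still so for the second after the job is handed in, with the robot touching nothing.
It also fails if it takes over 69 s, if anything falls off the work surface, if the arm or the gripper's body presses on something with over 40 N, if the wrist force passes 120 N, or if a joint passes its speed limit or range.

## Robot

A 7-joint arm with a two-finger parallel gripper is mounted at the origin on the work surface. World frame = base frame: x ahead of the robot, y to its left, z up, the work surface at z = 0. Lengths are in m, angles in rad, forces in N, time in s.
With the tool pointing down it reaches from about 0.4 to 0.85 m from the base axis. Payload 4.4 kg.
Tool frame: the origin (TCP) lies between the finger pads; the fingertips stand 8 mm ahead of it and the grasp point (between the pads) lies 11 mm behind it; z points along the fingers, y is the line along which they close (so a half turn about z gives the same grasp; the last joint's range is limited). The gripper opens to 94 mm and grips with 3 to 60 N. Pads are 16 mm wide; open, the fingers measure 119 mm over their backs; the gripper's body (75 mm by 177 mm) begins 78 mm behind the grasp point.
Start: joints at [-1.265, 0.628, 0.038, 1.517, -0.027, 0.996, -0.02], TCP at [0.236, 0.606, 0.213] pointing down, gripper open.
Joint ranges: [-3.06, 3.06], [-0.37, 2.12], [-1.25, 1.32], [0.18, 2.47], [-1.1, 4.24], [0.23, 1.98], [-2.94, 2.94]. Speed limits (rad/s): [2.57, 2.57, 3.14, 3.14, 3.14, 3.14, 3.14].

## Interface

Orientations are given as a 3x3 rotation matrix whose columns are the frame's x, y, z axes.
In Python, from plant import read_state, grab_frame, hand_in, look_for, masks_of, pinpoint gives the robot as it stands.
- The arm moves only by the tool drive_tool, never from a script. Its argument "targets" is a list of rows, each a list of 6 numbers: the shift along the tool's x, y, z in mm, then the turn, a rotation vector about the tool's x, y, z in degrees. In form: [[dx, dy, dz, wx, wy, wz], ...]. A call has exactly 5 rows; each row is the pose to reach, as a shift and turn from the pose commanded when the call began, along the tool's axes at that moment; what a row does not reach only later rows make up. A row lasts 1/10 s, in which the tool goes at most 50 mm and 8.59 degrees, less where a joint would pass 70% of its speed; a pose out of reach is approached as far as the arm can. A call with a gripper value outside its range is refused whole. "hand" is the finger opening in mm, from 0 to 94, set as the call begins (left out, the last holds). The fingers move at their own pace and stop on an object; "force" is the grip in N (left out, the last holds). Time passes only in rows, so rows that repeat a pose let the fingers close, or fill a call up. It gives the time, the measured TCP pose, the force, the opening and the grip force at its end, in the units of the state.
- read_state(): the state, without advancing time (a new reading comes with each control period).
- grab_frame(name): name is "scene" or "top"; returns a dict with "color" (384x512x3 uint8, red, green, blue), "camera_matrix" (3x3 intrinsics, pixels), "k1" (the pictures are not rectified: a ray, as slopes to the right and down, at radius r is drawn at 1 + k1 r^2 times it, then the intrinsics apply), "xyz" and "rotation" of the camera in the world. Camera axes: x right, y down, z forward; pixel columns grow to the right and rows downward; lengths in m; the calibration is good to about 2 mm. A picture is of the moment at which its call begins. There is no depth.
- hand_in(): hands the job in; it is judged then, once.
Trained networks look in a picture, given as the dict that the camera call returned (one of the last four; its "shot" number tells which), for a name from the list of things; names that differ only in an ending like _2 or _b are one class to them, and where a whole thing is asked for, a point or a joint stands for the part that bears it (a point fixed in the world has none). Each returns a list of dicts, best first, with "conf" (0 to 1); they miss things now and then, are a little off and sometimes report something else, mostly with a low value. They report only what shows in the picture. A call takes as long as a camera call. They do not tell look-alikes from the thing itself.
- look_for(label, picture): "pixel" ([column, row] in pixels, amid what is visible of it).
- masks_of(label, picture): "mask" (384x512 bool, what is visible of it) and "pixel" ([column, row] in pixels, amid what is visible of it).
- pinpoint(label, picture): "pixel" ([column, row] in pixels: a listed point, or the origin of a listed thing).
The state is a dict: "t": time; "joint_positions": joint angles; "dq": joint speeds; "tau": joint torques, N m; "position": TCP position; "orientation": TCP orientation; "ft_force": force on the tool from outside, world axes, zero at the start; "torque": the same for the moment, N m; "gripper_width": opening from 0.0 (shut) to 1.0 (fully open); "gripper_force": force on a finger pad.
Only numpy, scipy, OpenCV 4.12 (cv2) and the standard library are available. Lean on these libraries where they do the work, as an engineer would, in place of code of your own. Each camera call takes 0.05 s, during which the arm holds its last target. There are 200 camera calls.

## Working session

There is one attempt and no reset: what is moved stays moved. The work goes in short steps, Python scripts to look and compute and a tool call to move; the robot and the scene stay as the last step left them, time stands still between calls to the robot, and variables do not carry over. Pictures are saved under pics/ and viewed, at most 10 in all, crops included, and the job is handed in when it is done.

Besides the shell and the picture viewer there is one more tool, called after "Request:" as name(argument=value, ...), one argument or row to a line, values as JSON. drive_tool: Moves the arm, as the interface text tells. Its arguments: {"type":"object","properties":{"targets":{"type":"array","items":{"type":"array","items":{"type":"number"}}},"hand":{"type":"number"},"force":{"type":"number"}},"required":["targets"]}

```bash
ls; mkdir -p pics; python3 - <<'E'
from plant import *
import cv2, numpy as np
s=read_state(); print(s['t'],s['position'],s['orientation'],s['gripper_width'])
ims=[]
for n in("scene","top"):
    f=grab_frame(n); ims.append(f['color'][:,:,::-1]); print(n,f['xyz'],f['rotation'],f['camera_matrix'],f['k1'])
    for l in("jar_a","clip","clip_grip","edge","stand","cup","tall_bottle","weight","cell0","cell1","cell2","cell3","cell4","cell5","tray"):
        print(l,[(np.round(d['pixel'],1).tolist(),round(d['conf'],2)) for d in pinpoint(l,f)])
    cv2.imwrite(f'pics/{n}0.png',cv2.resize(ims[-1],(800,600),interpolation=cv2.INTER_CUBIC))
E
```

```text
pics
0.0 [0.23588286 0.60498867 0.21256753] [[-9.31693468e-01  3.63244916e-01 -6.41906814e-04]
 [ 3.63245480e-01  9.31691775e-01 -1.77693819e-03]
 [-4.74044667e-05 -1.88873146e-03 -9.99998215e-01]] 1.0039611903601806
scene [1.0850072  0.42417262 0.83648594] [[-0.60691883  0.61161754 -0.50751702]
 [ 0.79468084  0.45778287 -0.39864422]
 [-0.0114852  -0.64525873 -0.76387778]] [[374.0920975    0.         247.72747264]
 [  0.         374.0920975  187.82509508]
 [  0.           0.           1.        ]] -0.1170149588051671
jar_a [([253.9, 213.2], 0.86), ([201.4, 232.4], 0.85), ([244.5, 222.5], 0.74), ([220.2, 152.3], 0.63), ([287.2, 209.8], 0.62), ([153.6, 167.2], 0.61), ([263.1, 195.4], 0.56), ([195.5, 136.7], 0.49)]
clip [([376.0, 233.3], 0.53), ([243.6, 222.2], 0.29)]
clip_grip [([384.1, 228.4], 0.77), ([313.4, 223.0], 0.46)]
edge [([312.7, 220.5], 0.56)]
stand [([369.6, 257.6], 0.61)]
cup [([193.3, 168.9], 0.76), ([267.9, 238.2], 0.22)]
tall_bottle [([173.9, 154.8], 0.62), ([266.4, 214.8], 0.45)]
weight [([264.6, 200.3], 0.64), ([177.8, 190.2], 0.51)]
cell0 [([292.5, 210.5], 0.91), ([2
[... 1829 characters left out ...]
7), ([236.0, 230.7], 0.63), ([235.7, 205.7], 0.59)]
cell2 [([235.0, 226.2], 0.9), ([271.7, 223.7], 0.75), ([271.5, 205.8], 0.75), ([267.9, 183.0], 0.7), ([236.0, 230.7], 0.63), ([235.7, 205.7], 0.59)]
cell3 [([235.0, 226.2], 0.9), ([271.7, 223.7], 0.75), ([271.5, 205.8], 0.75), ([267.9, 183.0], 0.7), ([236.0, 230.7], 0.63), ([235.7, 205.7], 0.59)]
cell4 [([235.0, 226.2], 0.9), ([271.7, 223.7], 0.75), ([271.5, 205.8], 0.75), ([267.9, 183.0], 0.7), ([236.0, 230.7], 0.63), ([235.7, 205.7], 0.59)]
cell5 [([235.0, 226.2], 0.9), ([271.7, 223.7], 0.75), ([271.5, 205.8], 0.75), ([267.9, 183.0], 0.7), ([236.0, 230.7], 0.63), ([235.7, 205.7], 0.59)]
tray [([253.0, 204.8], 0.9), ([266.6, 201.8], 0.24)]
```

View pics/top0.png

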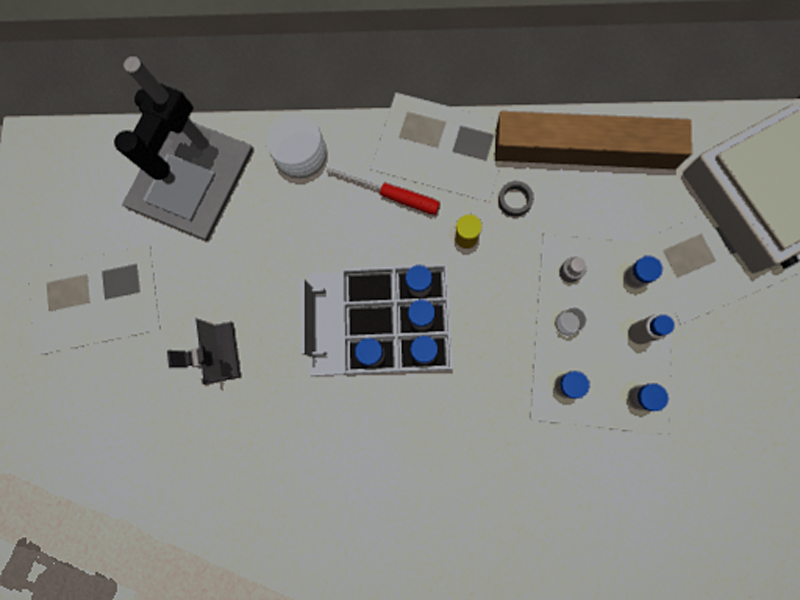

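View pics/scene0.png

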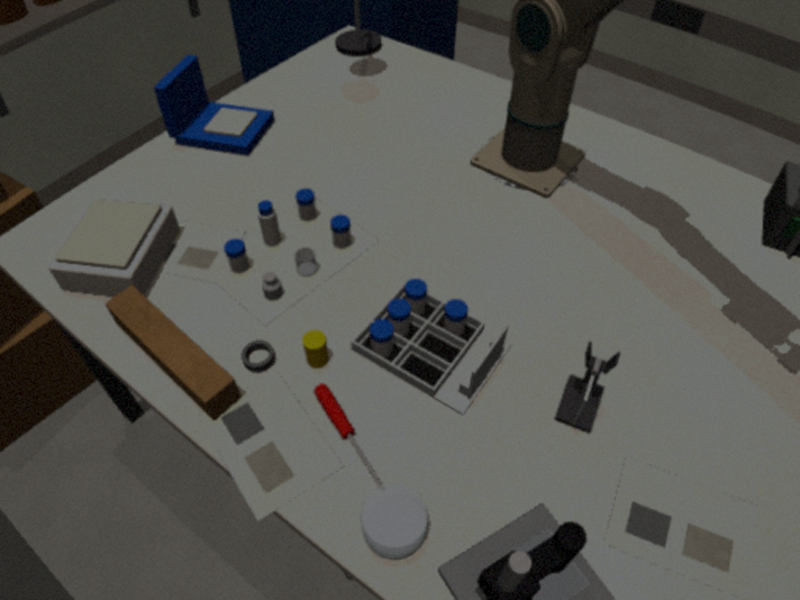

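The top view shows the empty cells as the left column, middle and far rows: cells 3 and 5, near (370,320) and (370,287) in the 800 px picture. The spare caps are at about (648,269), (574,385) and (653,397), and the clip stand is at about (218,352). The yellow jar at (468,231) is the look-alike. I'll measure these more closely now.

```bash
cat > h.py <<'E'
import numpy as np, cv2
from plant import *
def ray(f,px):
    K=f['camera_matrix'];d=np.array([f['k1'],0,0,0,0.])
    p=cv2.undistortPoints(np.array([[px]],float),K,d).ravel()
    v=np.array(f['rotation'])@np.array([p[0],p[1],1]); return np.array(f['xyz']),v/np.linalg.norm(v)
def onz(f,px,z):
    o,v=ray(f,px); return o+v*(z-o[2])/v[2]
def tri(f,p,g,q):
    a,u=ray(f,p);b,v=ray(g,q)
    s,t=np.linalg.lstsq(np.c_[u,-v],b-a,rcond=None)[0]
    return (a+s*u+b+t*v)/2,np.linalg.norm(a+s*u-b-t*v)
def proj(f,P):
    R=np.array(f['rotation']);P=np.atleast_2d(P)
    return cv2.projectPoints(P.astype(float),cv2.Rodrigues(R.T)[0],-R.T@np.array(f['xyz']),f['camera_matrix'],np.array([f['k1'],0,0,0,0.]))[0][:,0]
def blues(f):
    h=cv2.cvtColor(f['color'],cv2.COLOR_RGB2HSV)
    m=cv2.inRange(h,(105,150,60),(125,255,255))
    n,_,st,c=cv2.connectedComponentsWithStats(m)
    return [(c[i],st[i,4]) for i in range(1,n) if 30<st[i,4]<400]
E
python3 - <<'E'
from h import *
np.set_printoptions(precision=4,suppress=True)
f=grab_frame('scene');g=grab_frame('top')
import pickle;pickle.dump((f,g),open('fg.pkl','wb'))
for n,q in(('scene',f),('top',g)):
    print(n)
    for c,a in blues(q): print(c.round(1),a,onz(q,c,.053)[:2],onz(q,c,.058)[:2])
def crop(q,x,y,w,h,s,n):
    im=cv2.resize(q['color'][y:y+h,x:x+w,::-1],None,fx=s,fy=s,interpolation=cv2.INTER_CUBIC)
    im=cv2.convertScaleAbs(im,alpha=1.5)
    for k in range(0,w,10): cv2.putText(im,str(x+k),(k*s,8),0,.3,(0,0,255),1);cv2.line(im,(k*s,10),(k*s,16),(0,0,255),1)
    for k in range(0,h,10): cv2.putText(im,str(y+k),(0,k*s+3),0,.3,(0,0,255),1);cv2.line(im,(20,k*s),(26,k*s),(0,0,255),1)
    cv2.imwrite('pics/'+n,im)
crop(g,100,160,200,90,4,'tc.png'); crop(f,220,172,180,110,4,'sc.png')
E
```

```text
scene
[111.7  45.8] 155 [ 0.2805 -0.9357] [ 0.2857 -0.927 ]
[194.7 124.5] 70 [ 0.4544 -0.2844] [ 0.4585 -0.2799]
[169.4 131.2] 37 [ 0.5265 -0.3277] [ 0.5301 -0.3229]
[217.1 141.7] 76 [ 0.4734 -0.1727] [ 0.4773 -0.1689]
[149.5 157.4] 88 [ 0.6458 -0.2917] [ 0.6486 -0.2871]
[265.7 183.7] 112 [0.5228 0.046 ] [0.5264 0.0485]
[255.  196.5] 134 [0.5771 0.0494] [0.5803 0.0518]
[291.5 197.1] 126 [0.52   0.1292] [0.5236 0.1311]
[243.9 210.1] 147 [0.6311 0.0535] [0.634  0.0559]
top
[414.6 171.6] 207 [ 0.6498 -0.2884] [ 0.6486 -0.2864]
[267.5 177.7] 215 [0.6391 0.0586] [0.6379 0.0585]
[269.2 200. ] 229 [0.5851 0.055 ] [0.5843 0.0549]
[424.1 207.6] 125 [ 0.5642 -0.3033] [ 0.5635 -0.3013]
[271.  223.1] 241 [0.5304 0.0511] [0.5299 0.051 ]
[235.4 224.6] 239 [0.5273 0.1344] [0.5268 0.1338]
[367.5 246. ] 236 [ 0.4767 -0.1689] [ 0.4765 -0.1677]
[417.8 254. ] 238 [ 0.4584 -0.2805] [ 0.4584 -0.2785]
```

View pics/tc.png

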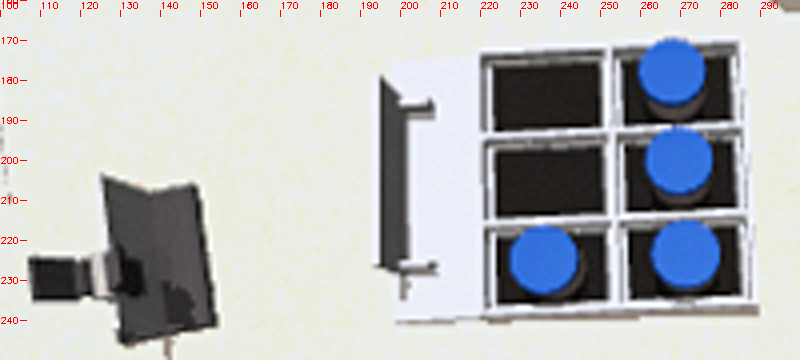

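View pics/sc.png

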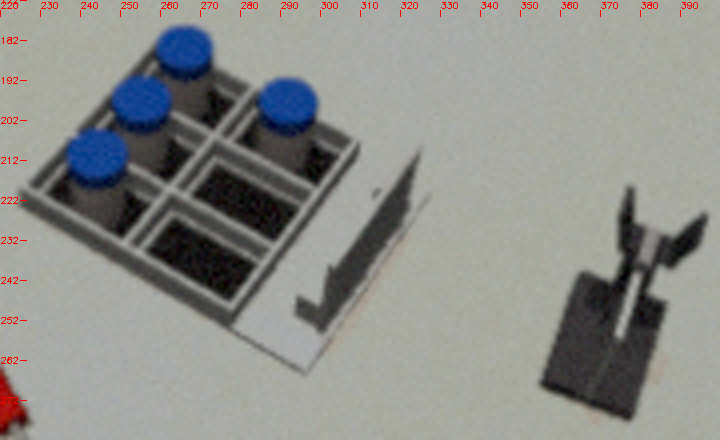

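The crops show the tray slightly rotated, with the plate's top edge running from about (195,179) to (195,226) in the top view. The clip sits on the stand at about (128,229), handles towards the left. Next I'll fit the tray, plate and stand to picked corners.

```bash
python3 - <<'E'
from h import *
import pickle; from scipy.optimize import least_squares
np.set_printoptions(precision=4,suppress=True)
f,g=pickle.load(open('fg.pkl','rb'))
T=lambda x,y:((x+.5)/4+99.5,(y+.5)/4+159.5)
S=lambda x,y:((x+.5)/4+219.5,(y+.5)/4+171.5)
M=[(27,0),(-27,0),(81,0),(27,82),(-27,82),(81,82),(27,-82),(-27,-82),(81,-82)]
tp=[T(*p) for p in[(611,134),(615,220),(608,51),(486,139),(487,224),(484,54),(741,130),(745,216),(738,47)]]
M2=[(-27,0),(27,0),(83,-84),(-83,84),(83,84)]
sp=[S(*p) for p in[(217,135),(171,188),(22,192),(358,147),(233,315)]]
def W(p,m,z): 
    m=np.array(m)/1e3;c,s=np.cos(p[2]),np.sin(p[2])
    return np.c_[p[0]+c*m[:,0]-s*m[:,1],p[1]+s*m[:,0]+c*m[:,1],np.full(len(m),z)]
rt=lambda p:(proj(g,W(p,M,.025))-tp).ravel()
rs=lambda p:(proj(f,W(p,M2,.025))-sp).ravel()
x0=[.57,.1,0]
for r in(rt,rs,lambda p:np.r_[rt(p),rs(p)]):
    o=least_squares(r,x0); print(o.x,np.degrees(o.x[2]),np.sqrt(np.mean(o.fun**2))); 
print(o.fun.reshape(-1,2).round(1))
p=o.x
print('cells 3,5',W(p,[(0,41),(54,41)],.005))
# jars in tray frame
for w in([.5293,.051],[.584,.055],[.6375,.0585],[.526,.134]):
    d=np.array(w)-p[:2];c,s=np.cos(p[2]),np.sin(p[2]);print('jar tray',(c*d[0]+s*d[1])*1e3,(-s*d[0]+c*d[1])*1e3)
# plate top corners far/near
for a,b in((T(380,76),S(331,265)),(T(379,267),S(421,147))): print('plate triang?',tri(g,a,f,b), onz(g,a,.085),onz(f,b,.085))
for n,a in(('far',T(380,76)),('near',T(379,267)),('st1',T(103,176)),('st2',T(121,345)),('base1',T(195,184)),('base2',T(217,325))): print(n,onz(g,a,.085),onz(g,a,.012))
print('clip',tri(f,(376.0,233.3),g,(125.9,227.4)),'grip',tri(f,(384.1,228.4),g,(120,228.6)))
E
```

```text
[0.5799 0.0951 0.026 ] 1.4923539730792421 0.8676573535624554
[0.5833 0.0978 0.0336] 1.9231091759068963 0.8443262785523812
[0.5807 0.0958 0.0263] 1.5089880894647898 0.9947331049957938
[[ 0.1 -0.2]
 [-0.4  0.1]
 [ 0.3 -0.9]
 [-1.9 -0.3]
 [-2.   0.2]
 [-1.5 -0.4]
 [ 1.  -0.4]
 [ 0.9 -0. ]
 [ 0.8 -1.1]
 [-0.4  0. ]
 [-0.1 -0. ]
 [-0.7 -2. ]
 [ 1.3 -2.2]
 [-0.6 -1.1]]
cells 3,5 [[0.5796 0.1368 0.005 ]
 [0.6336 0.1382 0.005 ]]
jar tray -52.55918036502031 -43.45151503956818
jar tray 2.2271850808773817 -40.89335921387183
jar tray 55.800799796281304 -38.803429472120825
jar tray -53.672333369000896 39.60660250706136
plate triang? (array([0.6312, 0.2282, 0.0834]), np.float64(0.0026394358619297995)) [0.6315 0.2267 0.085 ] [0.6315 0.2298 0.085 ]
plate triang? (array([0.5206, 0.2262, 0.0803]), np.float64(0.0031935266484477633)) [0.521  0.2237 0.085 ] [0.5231 0.2287 0.085 ]
far [0.6315 0.2267 0.085 ] [0.6482 0.244  0.012 ]
near [0.521  0.2237 0.085 ] [0.5275 0.2407 0.012 ]
st1 [0.5743 0.3858 0.085 ] [0.5857 0.4177 0.012 ]
st2 [0.4779 0.3688 0.085 ] [0.4804 0.3992 0.012 ]
base1 [0.5692 0.3317 0.085 ] [0.5801 0.3587 0.012 ]
base2 [0.4888 0.3146 0.085 ] [0.4924 0.34   0.012 ]
clip (array([0.5206, 0.371 , 0.0974]), np.float64(0.009297052515628486)) grip (array([0.5145, 0.3791, 0.1172]), np.float64(0.0014373452022769856))
```

```bash
python3 - <<'E'
from h import *
import pickle; from scipy.optimize import minimize
np.set_printoptions(precision=4,suppress=True,linewidth=200)
f,g=pickle.load(open('fg.pkl','rb'))
gr=lambda q:cv2.cvtColor(q['color'],cv2.COLOR_RGB2GRAY).astype(np.float32)
def W(p,m): 
    m=np.array(m)/1e3;c,s=np.cos(p[2]),np.sin(p[2])
    return np.c_[p[0]+c*m[:,0]-s*m[:,1],p[1]+s*m[:,0]+c*m[:,1],m[:,2]]
def smp(I,P): return cv2.remap(I,P[:,0].astype(np.float32)[None],P[:,1].astype(np.float32)[None],cv2.INTER_LINEAR)[0]
L=lambda xs,ys,z:[(x,y,z) for x in xs for y in ys]
a=np.linspace
edges_wall=L([27],a(6,76,40),25)+L(a(-20,75,50),[0],25)+L([-27],a(6,76,40),25)+L([81],a(6,76,40),25)+L(a(-20,75,50),[82],25)
# dark just inside the wall top rim (either inner wall face or floor)
floor=L(a(-20,20,20),a(8,74,20),5)+L(a(34,74,20),a(8,74,20),5)
I={id(q):gr(q) for q in(f,g)}
def sc(p,q): return -(smp(I[id(q)],proj(q,W(p,edges_wall))).mean()-smp(I[id(q)],proj(q,W(p,floor))).mean())
R=[]
for qs in([g],[f],[f,g]):
    best=min((minimize(lambda p:sum(sc(np.array(p)*[1,1,5]+0,q) for q in qs),[x,y,.03/5],method='Nelder-Mead',options=dict(initial_simplex=[[x,y,.006],[x+.006,y,.006],[x,y+.006,.006],[x,y,.014]])) for x in(.574,.582,.59) for y in(.09,.096,.102)),key=lambda o:o.fun)
    print(best.x*[1,1,5],best.fun)
p=best.x*[1,1,5]
print(W(p,[(0,41,5),(54,41,5)]))
im=[]
for q,(x,y) in((g,(190,160)),(f,(220,172))):
    c=cv2.resize(q['color'][y:y+100,x:x+100,::-1],None,fx=4,fy=4,interpolation=cv2.INTER_CUBIC)
    for u in(-83,-79,-29,-25,25,29,79,83):
        P=((proj(q,W(p,L([u],[-84,84],25)))-[x,y]+.5)*4).astype(int);cv2.line(c,P[0],P[1],(0,0,255),1)
    for v in(-84,-80,-2,2,80,84):
        P=((proj(q,W(p,L([-83,83],[v],25)))-[x,y]+.5)*4).astype(int);cv2.line(c,P[0],P[1],(0,255,0),1)
    im.append(c)
cv2.imwrite('pics/ov.png',cv2.convertScaleAbs(np.hstack(im),alpha=1.5))
E
```

```text
[0.5831 0.0969 0.0399] -128.78790283203125
[0.5814 0.0951 0.0376] -57.88249206542969
[0.5827 0.096  0.0379] -180.72662353515625
[[0.5812 0.137  0.005 ]
 [0.6352 0.139  0.005 ]]
```

View pics/ov.png

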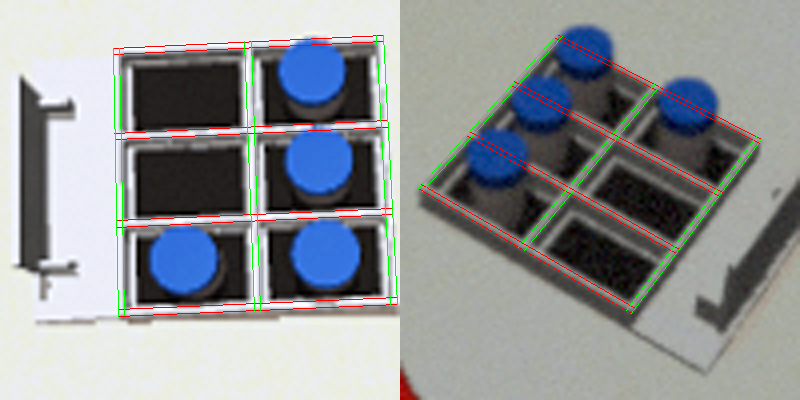

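The overlay fits in both views, to within 2 mm. Next are the clip, the stand and the plate.

```bash
python3 - <<'E'
from h import *
import pickle
np.set_printoptions(precision=4,suppress=True,linewidth=200)
f,g=pickle.load(open('fg.pkl','rb'))
T=lambda x,y:((x+.5)/4+99.5,(y+.5)/4+159.5)
S=lambda x,y:((x+.5)/4+219.5,(y+.5)/4+171.5)
print('base corners scene');c=np.array([onz(f,S(*p),.012)[:2] for p in((580,270),(665,303),(632,418),(542,385))]);print(c,c.mean(0),np.linalg.norm(np.diff(c,axis=0),axis=1))
for i,j in((0,3),(1,2)): d=c[j]-c[i];print('yaw',np.degrees(np.arctan2(d[1],d[0])))
print('base top',[onz(g,T(*p),.012)[:2] for p in((195,184),(217,325),(121,345))])
print('plate bottom top-cam', [onz(g,T(407,y),z)[:2] for y in(180,) for z in (0.0,.005)],'base end',[onz(g,T(396,321),0)[:2]])
print('handles top-cam +y tip z.135',onz(g,T(31,278),.135),' -y tip',onz(g,T(142,272),.135))
print('handles scene tips',onz(f,S(631,188),.135),onz(f,S(706,215),.135))
# plate of stand, bright end in scene
print('stand plate far end: top, bottom',onz(f,S(637,270),.085),onz(f,S(621,338),.012))
for l in('clip','clip_grip'):
    for q in(f,g):
        for d in masks_of(l,q)[:1]:
            ys,xs=np.where(d['mask']);print(l,d['conf'],xs.min(),xs.max(),ys.min(),ys.max(),xs.mean(),ys.mean(), cv2.minAreaRect(np.c_[xs,ys].astype(np.int32)))
E
```

```text
base corners scene
[[0.4937 0.3442]
 [0.4836 0.4006]
 [0.5714 0.4186]
 [0.5839 0.3629]] [0.5331 0.3816] [0.0573 0.0897 0.0571]
yaw 11.711174438891224
yaw 11.600438046073144
base top [array([0.5801, 0.3587]), array([0.4924, 0.34  ]), array([0.4804, 0.3992])]
plate bottom top-cam [array([0.5834, 0.2274]), array([0.5826, 0.2264])] base end [array([0.495 , 0.2317])]
handles top-cam +y tip z.135 [0.5117 0.3992 0.135 ]  -y tip [0.5146 0.3392 0.135 ]
handles scene tips [0.5132 0.3553 0.135 ] [0.5046 0.399  0.135 ]
stand plate far end: top, bottom [0.5256 0.3792 0.085 ] [0.5242 0.3885 0.012 ]
clip 0.51 373 396 220 245 381.557003257329 233.21172638436482 ((382.4609680175781, 234.04029846191406), (22.1833438873291, 23.48824691772461), 17.52556800842285)
clip 0.81 108 136 222 234 121.73263888888889 228.5625 ((121.72561645507812, 228.53048706054688), (11.816173553466797, 27.82874870300293), 83.6598129272461)
clip_grip 0.78 374 395 220 243 381.9892857142857 232.73214285714286 ((382.1354064941406, 233.58041381835938), (22.109224319458008, 21.591442108154297), 21.250505447387695)
clip_grip 0.53 108 135 221 235 121.19494584837545 228.65342960288808 ((121.1300048828125, 227.90997314453125), (11.7379732131958, 27.71858787536621), 81.8698959350586)
```

Request:
drive_tool(
  targets=[
    [-38,-33,0,0,0,-7.1],
    [-76,-66,0,0,0,-14.2],
    [-114,-99,0,0,0,-21.3],
    [-152,-132,0,0,0,-21.3],
    [-190,-164,0,0,0,-21.3],
  ],
  hand=70,
  force=10,
)

```text
t: 2.4
position: [0.3538, 0.3829, 0.2137]
orientation: [[-1.0, -0.0, 0.0], [-0.0, 1.0, 0.0], [-0.0, 0.0, -1.0]]
ft_force: [1.2, 1.1, 0.1]
gripper_width: 0.744
gripper_force: 0.0
```

Request:
drive_tool(
  targets=[
    [-25,-43,0,0,0,0],
    [-50,-86,0,0,0,0],
    [-75,-129,0,0,0,0],
    [-100,-172,0,0,0,0],
    [-120,-216,0,0,0,0],
  ],
)

```text
t: 2.9
position: [0.4745, 0.1669, 0.2138]
orientation: [[-1.0, 0.0, 0.001], [0.0, 1.0, 0.001], [-0.001, 0.001, -1.0]]
ft_force: [1.0, 0.6, -0.0]
gripper_width: 0.746
gripper_force: 0.0
```

Request:
drive_tool(
  targets=[
    [0,-48,0,0,0,0],
    [0,-96,10,0,0,0],
    [0,-144,20,0,0,0],
    [-2,-192,40,0,0,0],
    [-3,-235,50,0,0,0],
  ],
)

```text
t: 3.4
position: [0.4757, -0.0683, 0.1628]
orientation: [[-1.0, 0.0, -0.0], [0.0, 1.0, -0.0], [0.0, -0.0, -1.0]]
ft_force: [1.4, 0.7, 0.6]
gripper_width: 0.748
gripper_force: 0.0
```

Request:
drive_tool(
  targets=[
    [0,-50,10,0,0,0],
    [-1,-100,30,0,0,0],
    [-1,-100,75,0,0,0],
    [-1,-100,110,0,0,0],
    [-1,-100,129,0,0,0],
  ],
)

```text
t: 3.9
position: [0.4756, -0.1668, 0.032]
orientation: [[-1.0, 0.002, -0.003], [0.002, 1.0, 0.001], [0.003, 0.001, -1.0]]
ft_force: [-0.7, 0.6, 0.6]
gripper_width: 0.743
gripper_force: 0.0
```

Request:
drive_tool(
  targets=[
    [0,0,0,0,0,0],
    [0,0,0,0,0,0],
    [0,0,0,0,0,0],
    [0,0,0,0,0,0],
    [0,0,0,0,0,0],
  ],
  hand=30,
  force=10,
)

```text
t: 4.4
position: [0.4781, -0.1667, 0.0358]
orientation: [[-1.0, -0.0, 0.003], [-0.0, 1.0, -0.001], [-0.003, -0.001, -1.0]]
ft_force: [-0.4, 0.3, 5.9]
gripper_width: 0.431
gripper_force: 10.0
```

Request:
drive_tool(
  targets=[
    [0,0,0,0,0,0],
    [0,0,-20,0,0,0],
    [0,0,-55,0,0,0],
    [0,0,-90,0,0,0],
    [0,0,-120,0,0,0],
  ],
)

```text
t: 4.9
position: [0.4772, -0.1663, 0.1565]
orientation: [[-1.0, -0.0, 0.001], [-0.0, 1.0, -0.0], [-0.001, -0.0, -1.0]]
ft_force: [0.7, -0.3, -0.3]
gripper_width: 0.425
gripper_force: 10.0
```

```bash
python3 - <<'E'
from h import *
s=read_state();print(s['t'],s['position'],s['ft_force'],s['gripper_width'])
ims=[]
for n in('top','scene'):
    q=grab_frame(n);
    for c,a in blues(q): print(n,c.round(1),a)
    x,y=(330,130) if n=='top' else (130,90)
    ims.append(cv2.resize(q['color'][y:y+150,x:x+130,::-1],None,fx=3,fy=3,interpolation=cv2.INTER_CUBIC))
cv2.imwrite('pics/g1.png',cv2.convertScaleAbs(np.hstack(ims),alpha=1.5))
E
```

```text
4.9 [ 0.477165   -0.16628106  0.15652734] [ 0.74075674 -0.34070148 -0.31295302] 0.4249667598600053
top [414.6 171.7] 208
top [267.6 177.7] 218
top [269.2 200. ] 229
top [423.5 204.3] 46
top [270.9 223.1] 240
top [235.4 224.6] 239
scene [111.7  45.9] 156
scene [194.6 124.6] 68
scene [169.3 131.4] 38
scene [149.5 157.4] 86
scene [265.7 183.8] 117
scene [255.  196.7] 136
scene [291.5 197.2] 125
scene [243.8 210.3] 149
```

View pics/g1.png

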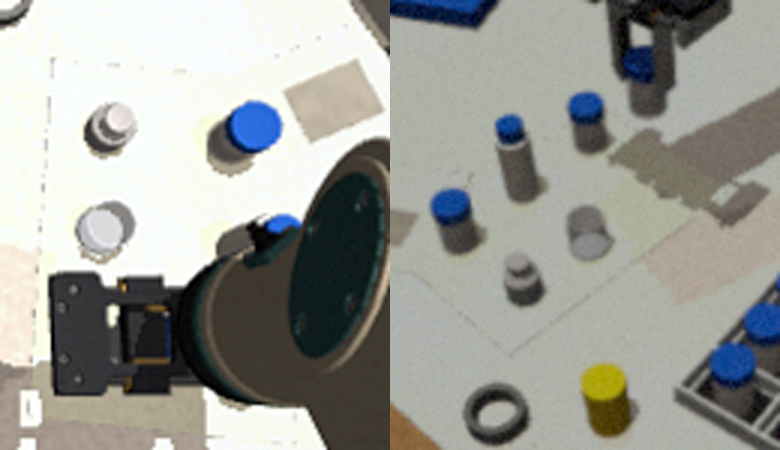

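The picture shows the jar held upright, with the other sheet items undisturbed. Next it goes to cell 5.

Request:
drive_tool(
  targets=[
    [-20,40,0,0,0,0],
    [-42,82,0,0,0,0],
    [-64,124,0,0,0,0],
    [-86,166,0,0,0,0],
    [-108,208,0,0,0,0],
  ],
)

```text
t: 5.5
position: [0.5851, 0.0434, 0.1537]
orientation: [[-1.0, -0.0, -0.001], [-0.0, 1.0, -0.0], [0.001, -0.0, -1.0]]
ft_force: [1.1, -0.7, -0.3]
gripper_width: 0.425
gripper_force: 10.0
```

Request:
drive_tool(
  targets=[
    [-18,35,0,0,0,0],
    [-36,70,0,0,0,0],
    [-50,97,0,0,0,0],
    [-50,97,20,0,0,0],
    [-50,97,40,0,0,0],
  ],
)

```text
t: 6.0
position: [0.6349, 0.1405, 0.1133]
orientation: [[-1.0, -0.003, 0.0], [-0.003, 1.0, 0.0], [-0.0, 0.0, -1.0]]
ft_force: [0.5, -0.6, -0.2]
gripper_width: 0.422
gripper_force: 10.0
```

```bash
python3 - <<'E'
from h import *
s=read_state();print(s['t'],s['position'],s['ft_force'])
s=read_state();print(s['position'])
E
```

```text
6.0 [0.63491589 0.14047335 0.11330067] [ 0.52746075 -0.58054404 -0.19932912]
[0.63491589 0.14047335 0.11330067]
```

Request:
drive_tool(
  targets=[
    [0,-1,20,0,0,0],
    [0,-1,40,0,0,0],
    [0,-1,54,0,0,0],
    [0,-1,62,0,0,0],
    [0,-1,66,0,0,0],
  ],
)

```text
t: 6.5
position: [0.6346, 0.1376, 0.0475]
orientation: [[-1.0, -0.0, -0.001], [-0.0, 1.0, -0.0], [0.001, -0.0, -1.0]]
ft_force: [-0.5, -0.1, -0.5]
gripper_width: 0.424
gripper_force: 10.0
```

```bash
cat > chk.py <<'E'
from h import *
import sys
s=read_state();print(s['t'],s['position'],s['ft_force'],s['gripper_width']*94)
p=np.array([.5827,.096,.0379])
ims=[]
for n,(x,y) in(('top',(180,140)),('scene',(210,150))):
    q=grab_frame(n)
    ims.append(cv2.resize(q['color'][y:y+110,x:x+130,::-1],None,fx=3,fy=3,interpolation=cv2.INTER_CUBIC))
cv2.imwrite('pics/'+sys.argv[1],cv2.convertScaleAbs(np.hstack(ims),alpha=1.5))
E
python3 chk.py p1.png
```

```text
6.5 [0.63460265 0.13760739 0.04753326] [-0.5169609  -0.1092617  -0.50369149] 39.840992306757585
```

View pics/p1.png

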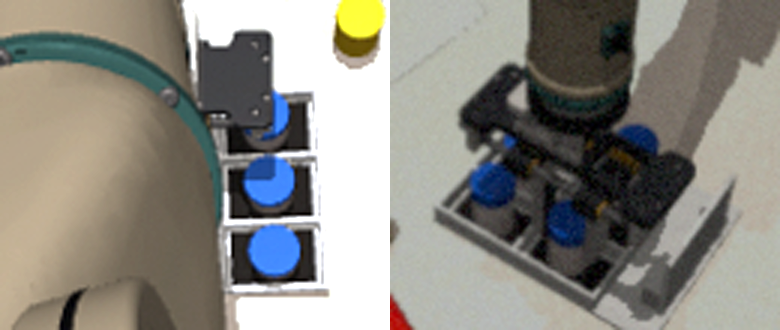

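The jar is inside cell 5, clear of the walls. I'll creep down to contact.

Request:
drive_tool(
  targets=[
    [0,0,1,0,0,0],
    [0,0,2,0,0,0],
    [0,0,3,0,0,0],
    [0,0,4,0,0,0],
    [0,0,5,0,0,0],
  ],
)

```text
t: 7.1
position: [0.6351, 0.1377, 0.0436]
orientation: [[-1.0, 0.0, 0.0], [0.0, 1.0, 0.0], [-0.0, 0.0, -1.0]]
ft_force: [-0.4, -0.2, -0.5]
gripper_width: 0.424
gripper_force: 10.0
```

Request:
drive_tool(
  targets=[
    [0,0,0.5,0,0,0],
    [0,0,1,0,0,0],
    [0,0,1.5,0,0,0],
    [0,0,2,0,0,0],
    [0,0,2.5,0,0,0],
  ],
)

```text
t: 7.6
position: [0.635, 0.1377, 0.0409]
orientation: [[-1.0, 0.0, -0.0], [0.0, 1.0, 0.0], [0.0, 0.0, -1.0]]
ft_force: [0.1, -0.2, -0.5]
gripper_width: 0.426
gripper_force: 10.0
```

Request:
drive_tool(
  targets=[
    [0,0,0.4,0,0,0],
    [0,0,0.8,0,0,0],
    [0,0,1.2,0,0,0],
    [0,0,1.6,0,0,0],
    [0,0,2,0,0,0],
  ],
)

```text
t: 8.1
position: [0.6351, 0.1377, 0.0408]
orientation: [[-1.0, 0.0, 0.0], [0.0, 1.0, 0.0], [-0.0, 0.0, -1.0]]
ft_force: [-3.8, -1.3, 15.8]
gripper_width: 0.429
gripper_force: 10.0
```

Request:
drive_tool(
  targets=[
    [0,0,-0.5,0,0,0],
    [0,0,-1,0,0,0],
    [0,0,-1.5,0,0,0],
    [0,0,-1.5,0,0,0],
    [0,0,-1.5,0,0,0],
  ],
)

```text
t: 8.6
position: [0.6351, 0.1377, 0.0408]
orientation: [[-1.0, 0.0, -0.0], [0.0, 1.0, 0.0], [0.0, 0.0, -1.0]]
ft_force: [-2.2, -0.9, 6.0]
gripper_width: 0.424
gripper_force: 10.0
```

Request:
drive_tool(
  targets=[
    [0,0,0,0,0,0],
    [0,0,0,0,0,0],
    [0,0,0,0,0,0],
    [0,0,-20,0,0,0],
    [0,0,-50,0,0,0],
  ],
  hand=64,
)

```text
t: 9.1
position: [0.6334, 0.1373, 0.0888]
orientation: [[-1.0, 0.0, -0.004], [0.0, 1.0, -0.001], [0.004, -0.001, -1.0]]
ft_force: [0.5, 0.7, -0.1]
gripper_width: 0.678
gripper_force: 0.0
```

Request:
drive_tool(
  targets=[
    [0,0,-35,0,0,0],
    [0,-10,-60,0,0,0],
    [15,-50,-65,0,0,0],
    [35,-95,-65,0,0,0],
    [55,-135,-65,0,0,0],
  ],
)

```text
t: 9.6
position: [0.5795, 0.0007, 0.1557]
orientation: [[-1.0, 0.0, 0.001], [0.0, 1.0, -0.001], [-0.001, -0.001, -1.0]]
ft_force: [-0.1, -1.0, 0.1]
gripper_width: 0.68
gripper_force: 0.0
```

Request:
drive_tool(
  targets=[
    [18,-42,0,0,0,0],
    [36,-84,0,0,0,0],
    [54,-126,0,0,0,0],
    [72,-168,0,0,0,0],
    [90,-210,0,0,0,0],
  ],
)

```text
t: 10.1
position: [0.4893, -0.209, 0.1555]
orientation: [[-1.0, -0.0, 0.0], [-0.0, 1.0, -0.0], [-0.0, -0.0, -1.0]]
ft_force: [-0.0, -0.3, 0.5]
gripper_width: 0.681
gripper_force: 0.0
```

Request:
drive_tool(
  targets=[
    [15,-35,0,0,0,0],
    [31,-70,0,0,0,0],
    [31,-70,30,0,0,0],
    [31,-70,60,0,0,0],
    [31,-70,80,0,0,0],
  ],
  hand=70,
)

```text
t: 10.6
position: [0.4581, -0.2775, 0.0738]
orientation: [[-1.0, 0.001, -0.001], [0.001, 1.0, 0.001], [0.001, 0.001, -1.0]]
ft_force: [0.4, 0.1, 0.3]
gripper_width: 0.746
gripper_force: 0.0
```

Request:
drive_tool(
  targets=[
    [0,0,15,0,0,0],
    [0,0,30,0,0,0],
    [0,0,40,0,0,0],
    [0,0,40,0,0,0],
    [0,0,40,0,0,0],
  ],
)

```text
t: 11.1
position: [0.4592, -0.2774, 0.0356]
orientation: [[-1.0, 0.0, 0.0], [0.0, 1.0, -0.0], [-0.0, -0.0, -1.0]]
ft_force: [0.1, -0.4, -0.5]
gripper_width: 0.745
gripper_force: 0.0
```

Request:
drive_tool(
  targets=[
    [0,0,0,0,0,0],
    [0,0,0,0,0,0],
    [0,0,0,0,0,0],
    [0,0,0,0,0,0],
    [0,0,0,0,0,0],
  ],
  hand=30,
)

```text
t: 11.6
position: [0.4594, -0.2778, 0.0358]
orientation: [[-1.0, 0.0, 0.001], [0.0, 1.0, -0.001], [-0.001, -0.001, -1.0]]
ft_force: [0.2, -0.9, 2.4]
gripper_width: 0.425
gripper_force: 10.0
```

Request:
drive_tool(
  targets=[
    [0,0,0,0,0,0],
    [0,0,-20,0,0,0],
    [0,0,-55,0,0,0],
    [0,0,-90,0,0,0],
    [0,0,-120,0,0,0],
  ],
)

```text
t: 12.1
position: [0.4589, -0.277, 0.1568]
orientation: [[-1.0, -0.0, -0.0], [-0.0, 1.0, 0.0], [0.0, 0.0, -1.0]]
ft_force: [0.9, -0.4, -0.7]
gripper_width: 0.424
gripper_force: 10.0
```

Request:
drive_tool(
  targets=[
    [-13,46,0,0,0,0],
    [-26,92,0,0,0,0],
    [-39,138,0,0,0,0],
    [-52,184,0,0,0,0],
    [-65,228,0,0,0,0],
  ],
)

```text
t: 12.6
position: [0.5239, -0.0471, 0.1553]
orientation: [[-1.0, -0.0, -0.001], [-0.0, 1.0, 0.0], [0.001, 0.0, -1.0]]
ft_force: [0.1, -0.7, -0.8]
gripper_width: 0.424
gripper_force: 10.0
```

Request:
drive_tool(
  targets=[
    [-13,46,0,0,0,0],
    [-26,92,0,0,0,0],
    [-40,138,0,0,0,0],
    [-57,186,0,0,0,0],
    [-57,186,20,0,0,0],
  ],
)

```text
t: 13.1
position: [0.5839, 0.1476, 0.1371]
orientation: [[-1.0, -0.011, 0.007], [-0.01, 1.0, 0.008], [-0.007, 0.008, -1.0]]
ft_force: [0.2, 0.1, -1.2]
gripper_width: 0.421
gripper_force: 10.0
```

Request:
drive_tool(
  targets=[
    [0,0,30,0,0,0],
    [0,0,60,0,0,0],
    [0,0,75,0,0,0],
    [0,0,80,0,0,0],
    [0,0,80,0,0,0],
  ],
)

```text
t: 13.6
position: [0.5809, 0.1365, 0.0552]
orientation: [[-1.0, 0.0, -0.001], [0.0, 1.0, -0.0], [0.001, -0.0, -1.0]]
ft_force: [-0.9, 0.2, 0.2]
gripper_width: 0.428
gripper_force: 10.0
```

Request:
drive_tool(
  targets=[
    [0,0,4,0,0,0],
    [0,0,8,0,0,0],
    [0,0,11,0,0,0],
    [0,0,13,0,0,0],
    [0,0,13.5,0,0,0],
  ],
)

```text
t: 14.1
position: [0.581, 0.1366, 0.0419]
orientation: [[-1.0, 0.0, -0.0], [0.0, 1.0, 0.0], [0.0, 0.0, -1.0]]
ft_force: [-0.6, 0.4, -0.4]
gripper_width: 0.423
gripper_force: 10.0
```

Request:
drive_tool(
  targets=[
    [0,0,0.2,0,0,0],
    [0,0,0.4,0,0,0],
    [0,0,0.6,0,0,0],
    [0,0,0.8,0,0,0],
    [0,0,0.8,0,0,0],
  ],
)

```text
t: 14.6
position: [0.5811, 0.1367, 0.0412]
orientation: [[-1.0, 0.0, 0.0], [0.0, 1.0, 0.0], [-0.0, 0.0, -1.0]]
ft_force: [-0.4, -0.5, -1.4]
gripper_width: 0.421
gripper_force: 10.0
```

Request:
drive_tool(
  targets=[
    [0,0,0.2,0,0,0],
    [0,0,0.4,0,0,0],
    [0,0,0.6,0,0,0],
    [0,0,0.7,0,0,0],
    [0,0,0.7,0,0,0],
  ],
)

```text
t: 15.1
position: [0.5811, 0.1366, 0.0409]
orientation: [[-1.0, 0.0, 0.0], [0.0, 1.0, 0.0], [-0.0, 0.0, -1.0]]
ft_force: [-0.2, -0.7, 6.5]
gripper_width: 0.426
gripper_force: 10.0
```

Request:
drive_tool(
  targets=[
    [0,0,-0.5,0,0,0],
    [0,0,-0.5,0,0,0],
    [0,0,-0.5,0,0,0],
    [0,0,-0.5,0,0,0],
    [0,0,-15,0,0,0],
  ],
  hand=64,
)

```text
t: 15.6
position: [0.5795, 0.1363, 0.0542]
orientation: [[-1.0, -0.0, -0.004], [-0.0, 1.0, -0.001], [0.004, -0.001, -1.0]]
ft_force: [-0.3, 0.1, -0.3]
gripper_width: 0.678
gripper_force: 0.0
```

Request:
drive_tool(
  targets=[
    [0,0,-35,0,0,0],
    [0,0,-75,0,0,0],
    [0,10,-115,0,0,0],
    [15,50,-135,0,0,0],
    [30,95,-135,0,0,-5],
  ],
)

```text
t: 16.1
position: [0.5539, 0.2317, 0.1955]
orientation: [[-0.996, -0.084, 0.008], [-0.084, 0.996, 0.002], [-0.008, 0.002, -1.0]]
ft_force: [0.3, 1.1, 0.1]
gripper_width: 0.684
gripper_force: 0.0
```

Request:
drive_tool(
  targets=[
    [10,40,0,0,0,-2],
    [25,85,0,0,0,-4],
    [38,125,0,0,0,-6.7],
    [38,125,0,0,0,-6.7],
    [38,125,0,0,0,-6.7],
  ],
  hand=84,
)

```text
t: 16.6
position: [0.5018, 0.3538, 0.1912]
orientation: [[-0.979, -0.205, 0.001], [-0.205, 0.979, 0.0], [-0.001, 0.0, -1.0]]
ft_force: [-0.4, -0.6, -0.1]
gripper_width: 0.893
gripper_force: 0.0
```

```bash
python3 chk.py p2.png; python3 -c "
from plant import *
s=read_state();print(s['position'],s['orientation'])"
```

```text
16.6 [0.50175173 0.35376328 0.19124386] [-0.43847405 -0.64174266 -0.14252739] 83.95762685310899
[0.50331335 0.35109047 0.19099099] [[-9.79696047e-01 -2.00486105e-01  9.88112402e-04]
 [-2.00487150e-01  9.79695710e-01 -1.10419492e-03]
 [-7.46673741e-04 -1.27987924e-03 -9.99998902e-01]]
```

View pics/p2.png

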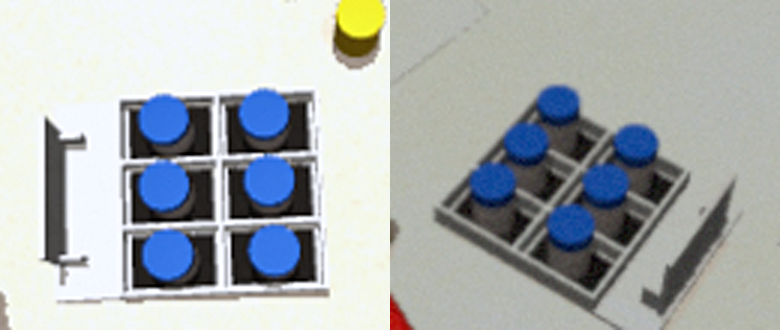

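All six jars stand upright in the tray. Their positions are known from the arm, so I can use them to check the camera bias.

```bash
python3 - <<'E'
from h import *
np.set_printoptions(precision=4,suppress=True,linewidth=200)
for n in('top','scene'):
    q=grab_frame(n)
    for c,a in blues(q):
        for z in(.058,.061):
            P=onz(q,c,z)
            for X in((.6351,.1377),(.5811,.1366)):
                if np.linalg.norm(P[:2]-X)<.015: print(n,z,X,(P[:2]-X)*1e3)
    if n=='scene':
        for l in('clip','clip_grip','stand'): print(l,[(d['pixel'],d['conf']) for d in pinpoint(l,q)[:2]])
E
```

```text
top 0.058 (0.6351, 0.1377) [-0.8022  0.7844]
top 0.061 (0.6351, 0.1377) [-1.475   0.4196]
top 0.058 (0.5811, 0.1366) [-0.4136  0.9943]
top 0.061 (0.5811, 0.1366) [-0.8904  0.6327]
scene 0.058 (0.5811, 0.1366) [-4.6331 -1.8716]
scene 0.061 (0.5811, 0.1366) [-2.6733 -0.7562]
scene 0.058 (0.6351, 0.1377) [-4.6638 -1.8676]
scene 0.061 (0.6351, 0.1377) [-2.912  -0.7564]
clip [([380.4, 236.0], 0.76)]
clip_grip [([384.3, 227.0], 0.59)]
stand [([371.7, 256.5], 0.75), ([263.0, 197.1], 0.72)]
```

Request:
drive_tool(
  targets=[
    [-7,12,0,0,0,0],
    [-14,23.5,0,0,0,0],
    [-14,23.5,25,0,0,0],
    [-14,23.5,50,0,0,0],
    [-14,23.5,60,0,0,0],
  ],
)

```text
t: 17.45
position: [0.5104, 0.3773, 0.1282]
orientation: [[-0.979, -0.202, -0.003], [-0.202, 0.979, -0.003], [0.003, -0.002, -1.0]]
ft_force: [-0.3, -0.5, -0.4]
gripper_width: 0.895
gripper_force: 0.0
```

Request:
drive_tool(
  targets=[
    [0,0,5,0,0,0],
    [0,0,10,0,0,0],
    [0,0,15,0,0,0],
    [0,0,17,0,0,0],
    [0,0,17,0,0,0],
  ],
)

```text
t: 17.95
position: [0.5114, 0.3788, 0.1137]
orientation: [[-0.979, -0.203, 0.0], [-0.203, 0.979, 0.0], [-0.0, 0.0, -1.0]]
ft_force: [-0.8, -0.0, 0.0]
gripper_width: 0.895
gripper_force: 0.0
```

```bash
python3 - <<'E'
from h import *
s=read_state();print(s['t'],s['position'],s['ft_force'])
ims=[]
for n,(x,y) in(('top',(90,170)),('scene',(320,170))):
    q=grab_frame(n)
    ims.append(cv2.resize(q['color'][y:y+110,x:x+100,::-1],None,fx=4,fy=4,interpolation=cv2.INTER_CUBIC))
cv2.imwrite('pics/c1.png',cv2.convertScaleAbs(np.hstack(ims),alpha=1.5))
E
```

```text
17.95 [0.51135966 0.37875578 0.11367084] [-0.82370584 -0.01217901  0.04888458]
```

View pics/c1.png

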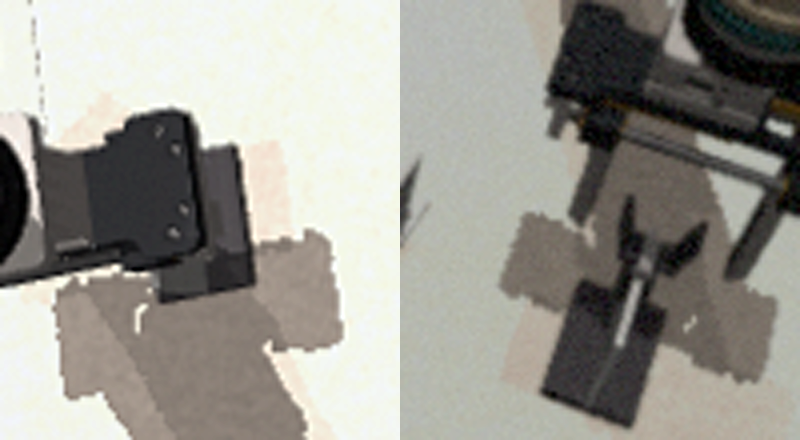

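The open fingers straddle the clip's handles, with tips at crop (578,218) and (738,275) and handles around (665,222). I'll compute the relative offset.

```bash
python3 - <<'E'
from h import *
import pickle
np.set_printoptions(precision=4,suppress=True)
f,g=pickle.load(open('fg.pkl','rb'))
S=lambda x,y:((x-400+.5)/4+319.5,(y+.5)/4+169.5)
print('tips@.106',onz(f,S(578,218),.106),onz(f,S(738,275),.106))
print('clip tips@.135',onz(f,S(630,198),.135),onz(f,S(704,224),.135))
print('grip net@.121',onz(f,(384.2,227.7),.121),onz(g,(120.5,228.6),.121))
E
```

```text
tips@.106 [0.5235 0.3335 0.106 ] [0.5038 0.4284 0.106 ]
clip tips@.135 [0.5148 0.3554 0.135 ] [0.5059 0.3983 0.135 ]
grip net@.121 [0.516  0.3782 0.121 ] [0.5138 0.377  0.121 ]
```

Request:
drive_tool(
  targets=[
    [0,-1.5,0,0,0,0],
    [0,-1.5,0,0,0,0],
    [0,-1.5,0,0,0,0],
    [0,-1.5,0,0,0,0],
    [0,-1.5,0,0,0,0],
  ],
  hand=24,
  force=16,
)

```text
t: 18.55
position: [0.5116, 0.3773, 0.1135]
orientation: [[-0.979, -0.203, 0.0], [-0.203, 0.979, 0.0], [-0.0, 0.0, -1.0]]
ft_force: [0.0, -0.3, -0.7]
gripper_width: 0.506
gripper_force: 3.3
```

Request:
drive_tool(
  targets=[
    [0,0,0,0,0,0],
    [0,0,0,0,0,0],
    [0,0,0,0,0,0],
    [0,0,0,0,0,0],
    [0,0,0,0,0,0],
  ],
)

```text
t: 19.05
position: [0.5122, 0.3778, 0.1155]
orientation: [[-0.979, -0.203, 0.002], [-0.203, 0.979, 0.001], [-0.002, 0.001, -1.0]]
ft_force: [-2.8, -1.3, 11.5]
gripper_width: 0.293
gripper_force: 16.0
```

Request:
drive_tool(
  targets=[
    [0,0,-5,0,0,0],
    [0,0,-15,0,0,0],
    [0,0,-35,0,0,0],
    [0,0,-60,0,0,0],
    [0,0,-80,0,0,0],
  ],
)

```text
t: 19.55
position: [0.5117, 0.3774, 0.195]
orientation: [[-0.979, -0.203, 0.0], [-0.203, 0.979, 0.001], [-0.001, 0.0, -1.0]]
ft_force: [0.9, 0.7, -0.5]
gripper_width: 0.294
gripper_force: 16.0
```

```bash
python3 - <<'E'
from h import *
s=read_state();print(s['t'],s['position'],s['ft_force'],s['gripper_width']*94)
ims=[]
for n,(x,y) in(('top',(70,150)),('scene',(320,120))):
    q=grab_frame(n)
    print(n,[(d['pixel'],d['conf']) for d in pinpoint('clip',q)[:2]])
    ims.append(cv2.resize(q['color'][y:y+140,x:x+100,::-1],None,fx=4,fy=4,interpolation=cv2.INTER_CUBIC))
cv2.imwrite('pics/c2.png',cv2.convertScaleAbs(np.hstack(ims[1:]),alpha=1.5))
E
```

```text
19.55 [0.51174798 0.37740296 0.19499394] [ 0.8863739   0.66642662 -0.51365063] 27.613526972665586
top []
scene [([388.9, 215.5], 0.6), ([253.6, 210.7], 0.22)]
```

View pics/c2.png

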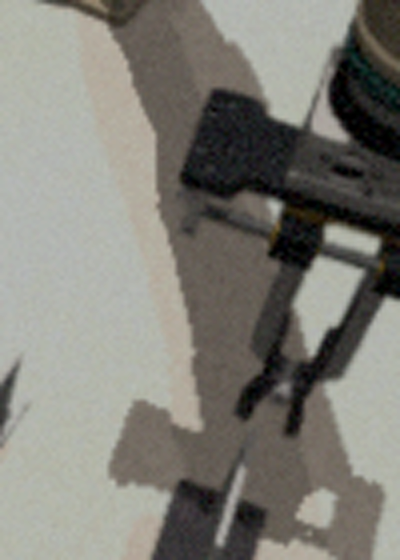

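The clip is off the stand, held upright with its jaws open: barrel at about crop (285,388), jaw tips at (245,412) and (292,432). I'll work out its position in the hand.

```bash
python3 - <<'E'
from h import *
import pickle
np.set_printoptions(precision=4,suppress=True)
f,g=pickle.load(open('fg.pkl','rb'))
S=lambda x,y:((x+.5)/4+319.5,(y+.5)/4+119.5)
print('barrel',S(285,388),'jaw mid',S(268,423),'handle-jaw tips')
for z in(.134,.138,.142,.17,.174,.178,.21,.215): print(z,proj(f,[[.512,.377,z]]),proj(f,[[.509,.376,z]]))
E
```

```text
barrel (390.875, 216.625) jaw mid (386.625, 225.375) handle-jaw tips
0.134 [[385.9779 223.1006]] [[386.1139 222.0285]]
0.138 [[386.451  222.1016]] [[386.5863 221.0278]]
0.142 [[386.9273 221.0953]] [[387.0616 220.0199]]
0.17 [[390.3495 213.843 ]] [[390.4773 212.7565]]
0.174 [[390.8514 212.7763]] [[390.9782 211.6883]]
0.178 [[391.3566 211.7017]] [[391.4823 210.6121]]
0.21 [[395.5217 202.8102]] [[395.6384 201.709 ]]
0.215 [[396.1929 201.3719]] [[396.3081 200.269 ]]
```

Request:
drive_tool(
  targets=[
    [-8,-36,0,0,0,2.4],
    [-16,-72,0,0,0,4.8],
    [-24,-108,0,0,0,7.2],
    [-31,-140,0,0,0,9.5],
    [-34.5,-160.5,0,0,0,9.5],
  ],
)

```text
t: 20.25
position: [0.5782, 0.2231, 0.1917]
orientation: [[-0.999, -0.034, -0.002], [-0.034, 0.999, -0.003], [0.002, -0.003, -1.0]]
ft_force: [-0.3, -0.7, -1.1]
gripper_width: 0.292
gripper_force: 16.0
```

Request:
drive_tool(
  targets=[
    [0,0,0,0,0,0],
    [0,0,5,0,0,0],
    [0,0,15,0,0,0],
    [0,0,22,0,0,0],
    [0,0,22,0,0,0],
  ],
)

```text
t: 20.75
position: [0.5762, 0.2279, 0.1696]
orientation: [[-0.999, -0.04, -0.003], [-0.04, 0.999, -0.001], [0.003, -0.001, -1.0]]
ft_force: [0.1, 0.5, -0.4]
gripper_width: 0.296
gripper_force: 16.0
```

```bash
python3 - <<'E'
from h import *
s=read_state();print(s['t'],s['position'],s['orientation'][1],s['ft_force'])
ims=[]
for n,(x,y) in(('top',(150,150)),('scene',(260,130))):
    q=grab_frame(n)
    for l in('clip','edge','clip_grip'):print(n,l,[(np.round(d['pixel'],1),round(d['conf'],2)) for d in pinpoint(l,q)[:2]])
q_=q
for P in([.578,.2274,.085],list(s['position'][:2])+[s['position'][2]-.021],list(s['position'][:2])+[s['position'][2]+.007],):print(proj(q_,[P]))
E
```

```text
20.75 [0.57621232 0.22788455 0.16955251] [-4.02894478e-02  9.99187667e-01 -8.75522297e-04] [ 0.11978538  0.49372408 -0.40334844]
top clip [(array([187.3, 195.1]), 0.58), (array([404.4, 175. ]), 0.37)]
top edge [(array([190.6, 201.7]), 0.74), (array([267.7, 203.7]), 0.54)]
top clip_grip []
scene clip [(array([315.4, 206.7]), 0.6)]
scene edge [(array([309.4, 223.2]), 0.89), (array([256. , 208.4]), 0.67)]
scene clip_grip [(array([317.8, 201.8]), 0.65)]
[[313.19999921 222.50269771]]
[[317.17214658 206.34080448]]
[[318.79631082 198.806256  ]]
```

```bash
python3 - <<'E'
from h import *
import pickle
np.set_printoptions(precision=4,suppress=True,linewidth=200)
f,g=pickle.load(open('fg.pkl','rb'))
print(g['color'][188:218,184:204].mean(0).round().astype(int).T)
T=(.5827,.096,.0379);c,s=np.cos(T[2]),np.sin(T[2])
w=lambda x,y,z:[T[0]+c*x-s*y,T[1]+s*x+c*y,z]
# scene: mean gray along lines parallel to the edge at z=.085, as function of tray y
for n,q in(('top',g),('scene',f)):
    I=cv2.cvtColor(q['color'],cv2.COLOR_RGB2GRAY).astype(np.float32)
    for y in np.arange(.120,.146,.002):
        P=proj(q,[w(x,y,.085) for x in np.linspace(-.045,.045,40)]).astype(np.float32)
        print(n,round(y,3),cv2.remap(I,P[:,0][None],P[:,1][None],1)[0].mean().round(1))
E
```

```text
[[157 157 157 157 157 157 157 157 157 160 148  38  45  47  47  47  45  71 135 156]
 [158 158 159 159 158 158 158 158 159 162 150  36  44  46  47  46  43  72 136 157]
 [152 153 153 153 152 152 152 153 157 169 156  35  43  46  46  45  43  73 141 163]]
top 0.12 49.0
top 0.122 47.1
top 0.124 46.0
top 0.126 43.7
top 0.128 37.5
top 0.13 126.0
top 0.132 157.6
top 0.134 159.9
top 0.136 157.9
top 0.138 157.4
top 0.14 157.2
top 0.142 157.1
top 0.144 157.3
scene 0.12 112.5
scene 0.122 112.5
scene 0.124 112.4
scene 0.126 111.5
scene 0.128 109.6
scene 0.13 109.4
scene 0.132 106.9
scene 0.134 88.8
scene 0.136 57.9
scene 0.138 42.0
scene 0.14 43.1
scene 0.142 48.7
scene 0.144 54.0
```

Request:
drive_tool(
  targets=[
    [0,0,12,0,0,0],
    [0,0,24,0,0,0],
    [0,0,34,0,0,0],
    [0,0,42,0,0,0],
    [0,0,48,0,0,0],
  ],
)

```text
t: 21.65
position: [0.5774, 0.2269, 0.1221]
orientation: [[-0.999, -0.038, -0.001], [-0.038, 0.999, -0.001], [0.001, -0.0, -1.0]]
ft_force: [0.6, 0.6, -1.1]
gripper_width: 0.295
gripper_force: 16.0
```

Request:
drive_tool(
  targets=[
    [0,0,2,0,0,0],
    [0,0,4,0,0,0],
    [0,0,6,0,0,0],
    [0,0,7,0,0,0],
    [0,0,7,0,0,0],
  ],
)

```text
t: 22.15
position: [0.578, 0.2271, 0.1166]
orientation: [[-0.999, -0.038, 0.0], [-0.038, 0.999, 0.0], [-0.0, 0.0, -1.0]]
ft_force: [0.8, -0.2, -0.2]
gripper_width: 0.292
gripper_force: 16.0
```

Request:
drive_tool(
  targets=[
    [0,0,0.6,0,0,0],
    [0,0,1.2,0,0,0],
    [0,0,1.8,0,0,0],
    [0,0,2.4,0,0,0],
    [0,0,2.4,0,0,0],
  ],
)

```text
t: 22.65
position: [0.5781, 0.2272, 0.1155]
orientation: [[-0.999, -0.038, 0.001], [-0.038, 0.999, 0.0], [-0.001, 0.0, -1.0]]
ft_force: [-3.3, -1.8, 9.2]
gripper_width: 0.295
gripper_force: 16.0
```

Contact shows the barrel is down on the plate's edge. I'll ease off and release.

Request:
drive_tool(
  targets=[
    [0,0,-0.5,0,0,0],
    [0,0,-1,0,0,0],
    [0,0,-1,0,0,0],
    [0,0,-1,0,0,0],
    [0,0,-1,0,0,0],
  ],
)

```text
t: 23.15
position: [0.5781, 0.2272, 0.1156]
orientation: [[-0.999, -0.038, 0.0], [-0.038, 0.999, 0.0], [-0.0, 0.0, -1.0]]
ft_force: [-1.3, -0.2, 6.1]
gripper_width: 0.294
gripper_force: 16.0
```

Request:
drive_tool(
  targets=[
    [0,0,0,0,0,0],
    [0,0,0,0,0,0],
    [0,0,0,0,0,0],
    [0,0,0,0,0,0],
    [0,0,0,0,0,0],
  ],
  hand=84,
)

```text
t: 23.65
position: [0.5779, 0.227, 0.1149]
orientation: [[-0.999, -0.038, -0.0], [-0.038, 0.999, -0.0], [0.0, -0.0, -1.0]]
ft_force: [0.2, -0.5, 1.0]
gripper_width: 0.683
gripper_force: 0.0
```

Request:
drive_tool(
  targets=[
    [0,0,0,0,0,0],
    [0,0,-15,0,0,0],
    [0,0,-40,0,0,0],
    [0,0,-75,0,0,0],
    [0,0,-100,0,0,0],
  ],
)

```text
t: 24.15
position: [0.5784, 0.2272, 0.217]
orientation: [[-0.999, -0.038, 0.002], [-0.038, 0.999, 0.001], [-0.002, 0.001, -1.0]]
ft_force: [0.2, 0.2, -0.0]
gripper_width: 0.892
gripper_force: 0.0
```

Request:
drive_tool(
  targets=[
    [40,20,0,0,0,0],
    [70,60,0,0,0,0],
    [100,100,0,0,0,0],
    [130,140,0,0,0,0],
    [160,180,0,0,0,0],
  ],
)

```text
t: 24.65
position: [0.4098, 0.4021, 0.2154]
orientation: [[-0.999, -0.038, 0.0], [-0.038, 0.999, 0.0], [-0.0, 0.0, -1.0]]
ft_force: [0.0, 1.7, 0.4]
gripper_width: 0.89
gripper_force: 0.0
```

```bash
python3 - <<'E'
from h import *
import pickle
np.set_printoptions(precision=4,suppress=True)
s=read_state();print(s['t'],s['position'])
F={n:grab_frame(n) for n in('scene','top')}
pickle.dump(F,open('F.pkl','wb'))
for n,q in F.items():
    for l in('clip','clip_grip'):print(n,l,[(np.round(d['pixel'],1),round(d['conf'],2)) for d in pinpoint(l,q)[:2]])
    m=masks_of('clip',q)
    if m: ys,xs=np.where(m[0]['mask']);print(m[0]['conf'],xs.min(),xs.max(),ys.min(),ys.max(),cv2.minAreaRect(np.c_[xs,ys].astype(np.int32)))
    print('expected origin/grip',proj(q,[[.578,.2275,.0925],[.578,.2275,.1205]]))
    # clip tips if upright: +-26mm in y at 42 above the origin, +-12 x
    a=.0379;P=[[.578+np.cos(a)*x-np.sin(a)*y,.2275+np.sin(a)*x+np.cos(a)*y,.1345] for x in(-.012,.012) for y in(-.0265,.0265)]
    print('exp handle-top corners',proj(q,P).round(1).tolist())
    print([c.round(0).tolist() for c,_ in blues(q)])
E
```

```text
24.65 [0.4098 0.4021 0.2154]
scene clip [(array([309.1, 223.6]), 0.78)]
scene clip_grip [(array([315.3, 215.5]), 0.53), (array([278.5, 220.7]), 0.18)]
0.83 304 323 206 232 ((310.5, 219.0), (21.904579162597656, 18.590810775756836), 38.1572265625)
expected origin/grip [[313.6186 220.7513]
 [315.0915 213.9314]]
exp handle-top corners [[308.5, 202.0], [328.3, 212.2], [303.5, 208.6], [323.5, 219.1]]
[[112.0, 46.0], [169.0, 131.0], [150.0, 158.0], [266.0, 184.0], [255.0, 197.0], [292.0, 197.0], [244.0, 210.0], [281.0, 211.0], [270.0, 224.0]]
top clip [(array([194.1, 197.3]), 0.54)]
top clip_grip [(array([191. , 197.5]), 0.58)]
0.64 177 200 191 206 ((188.5276336669922, 198.47512817382812), (23.59891700744629, 14.033207893371582), 3.012787342071533)
expected origin/grip [[192.7591 200.9253]
 [189.7835 198.9002]]
exp handle-top corners [[200.5, 202.8], [176.0, 203.9], [200.4, 191.8], [176.0, 192.9]]
[[415.0, 172.0], [268.0, 178.0], [234.0, 180.0], [269.0, 200.0], [234.0, 202.0], [424.0, 208.0], [271.0, 223.0], [235.0, 225.0]]
```

```bash
python3 - <<'E'
from h import *
import pickle
F=pickle.load(open('F.pkl','rb'));q=F['scene']
def corners(X,Y,a):return proj(q,[[X+np.cos(a)*x-np.sin(a)*y,Y+np.sin(a)*x+np.cos(a)*y,.135] for x in(-.012,.012) for y in(-.0265,.0265)]).round(1).tolist()
print('stand exp',corners(.512,.377,.203),'mask was 373-396,220-245')
I=cv2.cvtColor(q['color'],cv2.COLOR_RGB2GRAY)
for r in range(200,236): print(r,''.join('#' if v<45 else '+' if v<80 else '.' for v in I[r,298:334]))
E
```

```text
stand exp [[376.1, 215.1], [398.4, 222.9], [373.7, 222.8], [396.3, 230.8]] mask was 373-396,220-245
200 #...................................
201 #...................................
202 #+..................................
203 #+++................................
204 ##++++..............................
205 ##+#++++..++........................
206 ++++++#+++##+.......................
207 #+++++#+####+.......................
208 ##+++++#####+.......................
209 ###++.+######.......................
210 #####++######.......................
211 #############+............+.........
212 #############+...........++.........
213 #####++######+..........++.+........
214 ####+.+#######+........+#+++........
215 ###+..########++.......+###+........
216 ##+..+##########+.....+###+.........
217 ##..+#+#########.....+###++.........
218 ++..++.+#######+...++####+..........
219 ...++..+######+...+#####+...........
220 ..++....+####+....+#####+...........
221 .+++......+##+...+#####+............
222 .++.......+#+...+######+............
223 ++........+#+..+#######+............
224 ++........+##+++#######+............
225 +.........####+#######++............
226 ..........##++########+.............
227 .........+#+..+#######+.............
228 .........++..+#######++.............
229 .........+...+######++..............
230 ............+#######+...............
231 ...........+######++................
232 ...........+######+.................
233 ..........+#######+.................
234 .........+#######++.................
235 ........+#######+++.................
```

The clip shows the same upright V, at the same height over the edge as it had on the stand. I'm handing in.

```bash
python3 -c "
from plant import *
print(hand_in())"
```

```text
the job is handed in; nothing more can be done
None
```

The job is handed in at about 25 s: spare jars stand upright in the two empty cells (3 and 5), and the clip is upright over the top edge of the tray's end plate, pushed down until it touched; the last check of the clip was by image measurements, as the ten pictures were used up.

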